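Find the rim's high spot with the dial indicator

ROBOT

A 6-joint arm with a two-finger parallel gripper is mounted at the origin on the work surface. World frame = base frame: x ahead of the robot, y to its left, z up, the work surface at z = 0. Lengths are in m, angles in rad, forces in N, time in s.
With the tool pointing down it reaches from about 0.35 to 0.975 m from the base axis. Payload 4.9 kg.
Tool frame: the origin (TCP) lies midway between the tips of the shut fingers; the grasp point (between the pads) lies 19 mm behind it; z points along the fingers, y is the line along which they close (so a half turn about z gives the same grasp; the last joint's range is limited). The gripper opens to 85 mm and grips with 20 to 120 N. Pads are 22 mm wide; open, the fingers measure 114 mm over their backs; the gripper's body (76 mm by 85 mm) begins 54 mm behind the grasp point. The pads swing forward as they close: fully open they stand 13 mm farther back than shut.
Start: joints at [1.029, 0.053, 1.613, -0, 1.476, -0.119], TCP at [0.256, 0.57, 0.202] pointing down, gripper open.
Joint ranges: [-3.01, 3.01], [-1.01, 2.22], [0.06, 2.58], [-1.02, 4.17], [0.09, 2.62], [-3.14, 3.14]. Speed limits (rad/s): [2.57, 2.57, 3.14, 3.14, 3.14, 3.14].

INTERFACE

Orientations are given as a rotation vector (axis times angle).
In Python, from station import telemetry, optics, ctrl gives the robot as it stands.
- The arm moves only by the shell command python3 -m pendant 'ROWS' [FORCE]. ROWS is JSON, one flat list of numbers, 7 for each row, row after row: the turn, a rotation vector about the tool's x, y, z as a fraction of full scale, then the shift along the tool's x, y, z as a fraction of full scale, then the opening, from 0 (shut) to 1 (fully open). In form: [ax, ay, az, tx, ty, tz, fingers, ax, ay, az, tx, ty, tz, fingers, ...]. A call has 1 to 12 rows; each row is the pose to reach, as a shift and turn from the pose commanded when the call began, along the tool's axes at that moment; what a row does not reach only later rows make up. Full scale, the value 1, is 300 mm for a shift and 30 degrees for a turn. A row lasts 1/8 s, in which the tool goes at most 62.5 mm and 10.7 degrees, less where a joint would pass 70% of its speed; a pose out of reach is approached as far as the arm can. A call with a number of a shift or a turn outside -1 to 1 is refused whole. A call with a gripper value outside its range is refused whole. The fingers move at their own pace and stop on an object; FORCE is the grip in N (left out, the last holds). Time passes only in rows, so rows that repeat a pose let the fingers close. It gives the time, the measured TCP pose, the force, the opening and the grip force at its end, in the units of the state.
- telemetry.get_obs(): the state, without advancing time (a new reading comes with each control period).
- optics.get_image(name): name is "side" or "top"; returns a dict with "image" (400x640x3 uint8, red, green, blue), "depth" (400x640 float32, m along the optical axis (not along the pixel's ray), 0 where there is no reading), "fx", "fy", "cx", "cy" (pixels), "rvec" (rotation vector, rad) and "tvec" (3), from world to camera coordinates, as OpenCV has them. Camera axes: x right, y down, z forward; pixel columns grow to the right and rows downward; lengths in m; the calibration is good to about 2 mm. A picture is of the moment at which its call begins.
- ctrl.finish_job(): hands the job in; it is judged then, once.
The state is a dict: "t": time; "q": joint angles; "dq": joint speeds; "effort": joint torques, N m; "tool_pos": TCP position; "tool_rot": TCP orientation; "contact_force": force on the tool from outside, world axes, zero at the start; "wrist_torque": the same for the moment, N m; "opening": finger opening in m; "grip_force": force on a finger pad.
Only numpy, scipy, OpenCV 4.12 (cv2) and the standard library are available. Lean on these libraries where they do the work, as an engineer would, in place of code of your own. Each camera call takes 0.05 s, during which the arm holds its last target. There are 200 camera calls.

TASK

Take the carriage of the dial indicator by its orange post and ease it up to the turntable's steel rim until the plunger is pressed in by about 3 mm, then let go of it. Turn the turntable by its orange crank knob to find the one highest spot of the rim (a lower bump elsewhere is not it) and leave the turntable standing with the very crest of that high spot under the plunger, hands off. Be gentle: never run the plunger to the end of its travel, and leave the other things on the bench where they are.

Things in the scene. Friction and masses are not known exactly. Their poses are not given: they have to be found in the camera images.
- rig: Aluminium base plate, 200 x 400 x 14 mm, bolted to the bench (fixed). Origin: on the turntable's vertical axis, at bench level; z up. The plate reaches 100 mm from the origin to its +y and 300 mm to its -y. The indicator stands on its -y side and slides along its y; +y leads towards the turntable.
- wheel_axis (a point): Point on the turntable's axis, on top of its blue cover disc, 68 mm above the bench. The cover is 166 mm across and 6 mm thick and overhangs the steel rim, hiding it from above. A boss of 36 mm diameter rises 10 mm over the cover.
- rim_middle (a point): Point on the turntable's axis, 45 mm up, at half height of the steel rim (plain radius 70 mm). Its high spot is a lobe 52 degrees wide (a round of 45 mm radius), crest 75 mm from the axis (0.5 mm lower 8 degrees off the crest, 2 mm lower at 16). 132 degrees counter-clockwise of it (from above) is a lower lobe, 72.5 mm. Where they lie relative to the crank is unknown.
- wheel (a joint): Angle of the turntable (rad), growing counter-clockwise seen from above; at 0 the crank lies towards the rig's +x. It turns freely for more than two turns either way and stays where it is left (drag 0.12 N m, about 2.5 N at the crank).
- crank_knob (a point): Middle of the crank knob: an upright orange cylinder, 16 mm in diameter, 44 mm tall (72 to 116 mm above the bench), 52 mm from the turntable's axis. It spins freely on its pin, so a hand that grips it need not turn. The point is 94 mm above the bench.
- carriage_post (a point): Point on the centre line of the carriage's post, an upright orange cylinder, 16 mm in diameter, whose top is 106 mm above the bench; the point is 84 mm above the bench. The post stands 22 mm behind the indicator's round body (76 mm across, top at 61 mm above the bench). The carriage slides only along the rig's y, with 9 N of drag, and stays where it is left.
- carriage (a joint): Travel of the carriage towards the turntable, m: 0 fully drawn back (tip 30 mm short of the plain rim), at most 0.045. The tip meets the plain rim at 0.030. The centre of the post is 230 mm from the turntable axis at 0 and comes nearer by this travel.
- plunger_tip (a point): Foremost point of the plunger's round steel tip (8 mm ball), 46 mm above the bench, on the side of the turntable. When it touches the rim, its distance from the turntable's axis is the rim's radius there.
- plunger (a joint): How far the plunger is pressed into the indicator, m: 0 free, 0.010 at the end of its travel. Sprung: 1 N at 0, 4.5 N at 0.010. The black needle on the white dial, which faces up, shows it: at 0 it points along the rig's +y to the thick mark; it turns clockwise 0.5 rad per mm. The marks stand 1 mm (0.5 rad) apart; the red one is 3 mm.
- phone: Black phone, 150 x 72 x 9 mm, loose; origin at its underside. Bystander.
- beaker: Glass beaker, 70 mm across, 95 mm tall, loose; origin at its underside. Bystander.
- driver: Screwdriver lying on the bench, loose. Bystander.
- wash_bottle: White bottle with a red cap, 64 mm across, 170 mm tall, loose; origin at its underside. Bystander.
- lens: Brass-mounted lens, 54 mm across, 12 mm thick, loose; origin at its underside. Bystander.
- parts_tray: Blue parts tray, 110 x 160 x 35 mm, loose; origin at its underside. Bystander.
- foam_block: White block, 70 x 160 x 30 mm, loose; origin at its underside. Bystander.

How it is judged:
On the way, in this order (a step that is already met when the one before it is completed fails the run):
1. the indicator set against the rim, its plunger pressed in about 3 mm (1.8 to 4.2 mm), and the carriage let go (value of joint plunger between 0.0018 and 0.0042 m and contact force between plunger and anything else above 0.5 N and contact force between the fingers and carriage below 0.1 N), for 0.2 s.
2. the crest of the high spot brought under the plunger by turning the turntable (horizontal distance between plunger_tip and wheel_axis between 0.0743 and 0.0765 m and value of joint plunger between 0.0035 and 0.0098 m), for 0.3 s.
At the end, for the whole second after the job is handed in: The plunger rests on the crest of the high spot: tip at least 74.3 mm from the turntable axis (crest 75 mm; within about 9 degrees of it), pressed in by 3.5 to 9.8 mm and touching, turntable at rest, everything released (all of step 2 and contact force between plunger and anything else above 0.5 N and velocity of joint wheel between -0.03 and 0.03 rad/s and contact force between the fingers and anything else below 0.1 N).
It fails at once if the plunger is jammed against the rim with more than 8 N (end of its travel) (contact force between plunger and anything else above 8 N).
It fails at once if a bystander is moved by more than 30 mm (distance of any of phone, beaker, driver, wash_bottle, lens, parts_tray, foam_block from where it was at the start of the episode above 0.03 m).
It also fails if it takes over 72 s, if anything falls off the work surface, if the arm or the gripper's body presses on something with over 40 N, if the wrist force passes 120 N, or if a joint passes its speed limit or range.

## Working session

There is one attempt and no reset: what is moved stays moved. The work goes in short steps, Python scripts to look and compute and a shell command to move; the robot and the scene stay as the last step left them, time stands still between calls to the robot, and variables do not carry over. Pictures are saved under pics/ and viewed, at most 14 in all, crops included, and the job is handed in when it is done.

```bash
ls; mkdir -p pics
cat > h.py <<'E'
import numpy as np, cv2
from station import telemetry, optics, ctrl
def cam(n):
    d=optics.get_image(n); R=cv2.Rodrigues(np.array(d['rvec'],float))[0]; return d,R,np.array(d['tvec'],float).ravel()
def save(d,name,crop=None,s=1):
    im=d['image'][...,::-1]
    if crop: x0,y0,x1,y1=crop; im=im[y0:y1,x0:x1]
    cv2.imwrite('pics/'+name,cv2.resize(im,None,fx=s,fy=s,interpolation=cv2.INTER_CUBIC))
def atz(d,R,t,u,v,z):
    r=R.T@np.array([(u-d['cx'])/d['fx'],(v-d['cy'])/d['fy'],1]); c=-R.T@t
    return c+r*(z-c[2])/r[2]
def pix(d,R,t,p):
    c=R@np.array(p)+t; return d['cx']+d['fx']*c[0]/c[2], d['cy']+d['fy']*c[1]/c[2]
def orange(d,lo=(5,150,120),hi=(18,255,255)):
    m=cv2.inRange(cv2.cvtColor(d['image'],cv2.COLOR_RGB2HSV),lo,hi)
    n,_,s,c=cv2.connectedComponentsWithStats(m)
    return [(s[i].tolist(),c[i].round(1).tolist()) for i in range(1,n) if s[i,4]>15]
E
python3 - <<'E'
from h import *
o=telemetry.get_obs(); print(o['tool_pos'],o['tool_rot'],o['opening'])
print(cv2.Rodrigues(np.array(o['tool_rot'],float))[0].round(3))
for n in('top','side'):
    d,R,t=cam(n); save(d,n+'0.png'); print(n,(-R.T@t).round(3),d['fx'],orange(d))
E
```

```text
pics
[0.25608215 0.56939457 0.2005904 ] [-6.59026332e-01 -3.07101777e+00  2.98912127e-03] 0.08535127716732013
[[-0.912  0.41  -0.001]
 [ 0.41   0.912 -0.002]
 [ 0.    -0.002 -1.   ]]
top [ 0.365 -0.012  1.251] 425.85182727855033 [([289, 175, 5, 6, 21], [291.2, 177.6]), ([362, 206, 6, 8, 34], [364.7, 209.1])]
side [0.461 1.307 1.052] 500.2126754728493 [([548, 7, 14, 13, 45], [555.5, 12.0]), ([559, 10, 23, 37, 192], [571.7, 28.9]), ([581, 14, 12, 12, 34], [587.1, 20.8]), ([619, 18, 21, 14, 62], [629.6, 24.4]), ([248, 21, 6, 11, 32], [250.8, 25.5]), ([593, 20, 8, 8, 17], [596.6, 23.9]), ([289, 22, 11, 22, 55], [296.2, 31.0]), ([332, 23, 9, 20, 63], [336.0, 32.3]), ([617, 23, 8, 7, 23], [621.3, 26.5]), ([242, 25, 10, 9, 23], [246.0, 29.8]), ([197, 34, 8, 8, 31], [200.3, 37.8]), ([249, 35, 6, 8, 17], [252.1, 38.7]), ([209, 39, 16, 4, 26], [216.2, 41.2]), ([224, 39, 10, 4, 17], [228.6, 39.7]), ([256, 39, 21, 5, 42], [266.0, 41.0]), ([282, 38, 10, 7, 27], [286.0, 41.4]), ([301, 41, 34, 5, 61], [319.7, 42.8]), ([550, 49, 15, 14, 49], [556.7, 55.6]), ([205, 61, 6, 14, 24], [207.9, 66.5]), ([5
[... 1152 characters left out ...]
7.1]), ([509, 131, 10, 11, 27], [513.4, 135.1]), ([487, 138, 8, 7, 17], [490.2, 141.2]), ([213, 144, 11, 14, 54], [217.5, 152.1]), ([513, 144, 6, 9, 17], [514.9, 148.0]), ([484, 150, 12, 7, 25], [489.4, 153.7]), ([537, 158, 7, 9, 17], [540.5, 160.7]), ([542, 160, 9, 12, 34], [546.4, 165.2]), ([330, 168, 5, 16, 62], [331.6, 175.3]), ([437, 180, 8, 5, 18], [440.3, 181.6]), ([444, 183, 16, 16, 61], [451.2, 189.6]), ([468, 187, 15, 15, 41], [474.7, 194.4]), ([464, 188, 8, 7, 17], [467.5, 191.5]), ([459, 190, 6, 11, 23], [461.5, 194.0]), ([485, 190, 7, 7, 17], [487.5, 192.6]), ([489, 195, 9, 9, 24], [493.2, 199.2]), ([299, 200, 5, 13, 57], [301.1, 205.8]), ([515, 230, 10, 8, 26], [520.1, 233.5])]
```

View pics/top0.png

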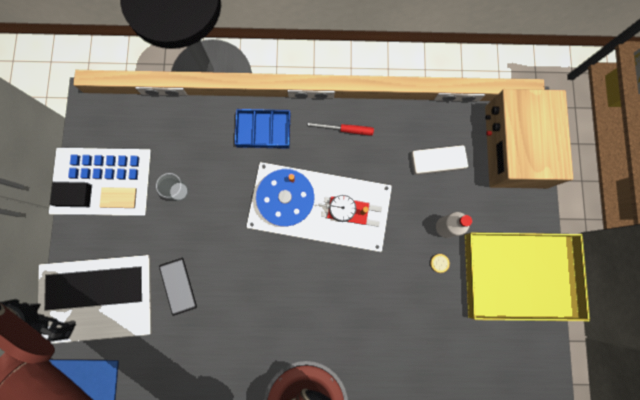

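View pics/side0.png

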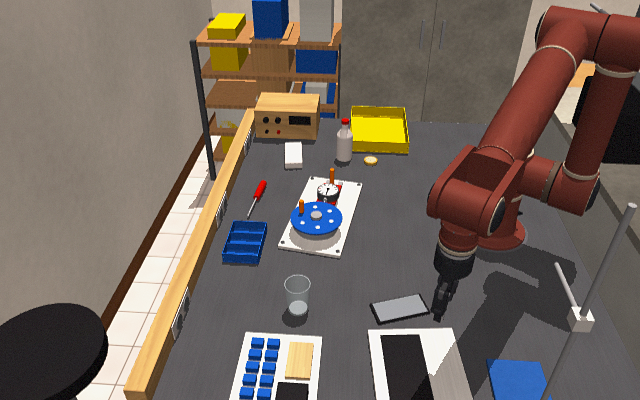

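The top view shows the turntable at about (285,197), crank knob (291,177) and post (365,209). The plate corners are near (262,163), (391,185), (383,250) and (248,228). The bystanders are clear of the rig. I'll measure next.

Run:
```python
from h import *
d,R,t=cam('top')
save(d,'top1.png',(240,150,400,260),5)
for n,c in(('c1',(262.5,163.5)),('c2',(391,185)),('c3',(382.5,250.5)),('c4',(247.5,228.5))): print(n,atz(d,R,t,*c,.014).round(4))
hsv=cv2.cvtColor(d['image'],cv2.COLOR_RGB2HSV)
m=cv2.inRange(hsv,(100,120,60),(125,255,255)); m[:150]=0;m[260:]=0;m[:,:245]=0;m[:,325:]=0
c=max(cv2.findContours(m,0,2)[0],key=cv2.contourArea); e=cv2.minEnclosingCircle(c); print('wheel',e,atz(d,R,t,*e[0],.068).round(4), 'boss',atz(d,R,t,285,197,.078).round(4))
for s,c in orange(d): 
    print(s,c,[atz(d,R,t,*c,z).round(4) for z in(.084,.106,.116)])
    x,y,w,h,_=s; D=d['depth'][y:y+h,x:x+w]; print(D.round(3).min(), 1.251-D.min())
```

```text
c1 [0.6789 0.1429 0.014 ]
c2 [ 0.6203 -0.2404  0.014 ]
c3 [ 0.4264 -0.2131  0.014 ]
c4 [0.4841 0.1793 0.014 ]
wheel ((284.6683044433594, 197.0445556640625), 28.789430618286133) [0.5693 0.0703 0.068 ] boss [0.5677 0.0687 0.078 ]
[289, 175, 5, 6, 21] [291.2, 177.6] [array([0.6221, 0.0525, 0.084 ]), array([0.6172, 0.0513, 0.106 ]), array([0.615 , 0.0507, 0.116 ])]
0.0 1.251
[362, 206, 6, 8, 34] [364.7, 209.1] [array([ 0.5364, -0.1534,  0.084 ]), array([ 0.5332, -0.1507,  0.106 ]), array([ 0.5317, -0.1495,  0.116 ])]
1.156 0.09539163
```

View pics/top1.png

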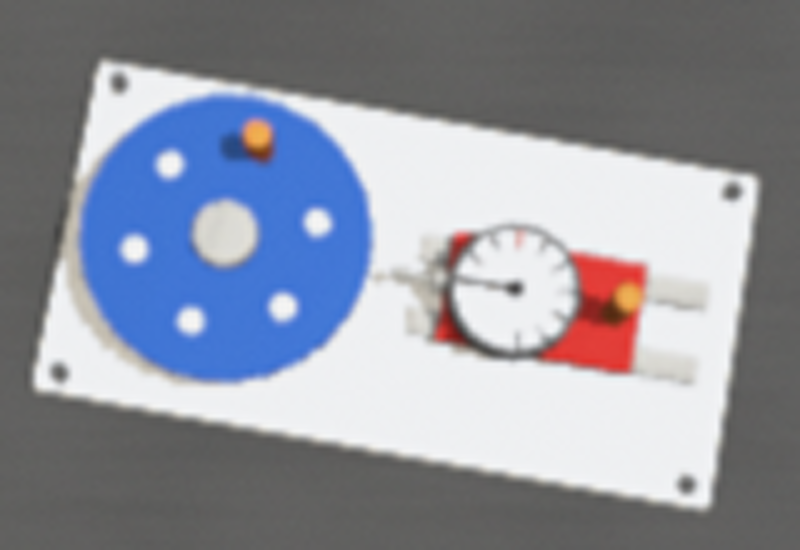

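The crop shows the post top at crop (628,293), which is image (365.6,208.6), and the knob top at (257,132), which is (291.4,176.4). The needle points along rig +y, so the plunger is free, and the red mark is 1.5 rad clockwise of it. Next I'll work out the moves.

```bash
cat >> h.py <<'E'
def rel(p,yaw=None):
    """shift in tool axes, fraction of full scale; az fraction to bring tool y to world yaw (rad)"""
    o=telemetry.get_obs(); R=cv2.Rodrigues(np.array(o['tool_rot'],float))[0]
    s=(R.T@(np.array(p)-o['tool_pos'])/.3).round(4)
    a=None
    if yaw is not None: a=round(float(-np.degrees(yaw-np.arctan2(R[1,1],R[0,1]))/30),3)
    return s,a
E
python3 - <<'E'
from h import *
d,R,t=cam('top')
w=atz(d,R,t,284.8,197.1,.073); p=atz(d,R,t,365.5,208.7,.106); k=atz(d,R,t,291.4,176.5,.116)
u=(w-p)[:2]; print(w,p,k,np.linalg.norm(u),np.degrees(np.arctan2(u[1],u[0])))
# screws / holes in crop: opposite pairs
A=[atz(d,R,t,240+x/5,150+y/5,.015) for x,y in((119,82),(732,191),(686,484),(59,372))]
for i,j in((0,1),(3,2)): v=(A[i]-A[j])[:2]; print(np.linalg.norm(v),np.degrees(np.arctan2(v[1],v[0])))
v=(A[0]-A[3])[:2];print(np.linalg.norm(v),np.degrees(np.arctan2(v[1],v[0])))
s,R2,t2=cam('side'); print([pix(s,R2,t2,q) for q in (p,k,w)])
save(s,'side1.png',(270,155,370,265),5)
for a in((p[0],p[1],.2),): print(rel(a,np.radians(81.4)))
E
```

```text
[0.56826831 0.06958324 0.073     ] [ 0.53430386 -0.15291218  0.106     ] [0.61810109 0.05024757 0.116     ] 0.22507286595195095 81.32066883092786
0.36982965726975003 80.71196845362313
0.3696276171789557 80.7702395286495
0.17611522530629165 -9.343889388883268
[(np.float64(331.56607879356096), np.float64(168.71462960969524)), (np.float64(301.2302460038753), np.float64(199.9440539711072)), (np.float64(316.56714445927275), np.float64(215.24067611933754))]
(array([-1.8334, -1.8162,  0.0057]), -0.521)
```

View pics/side1.png

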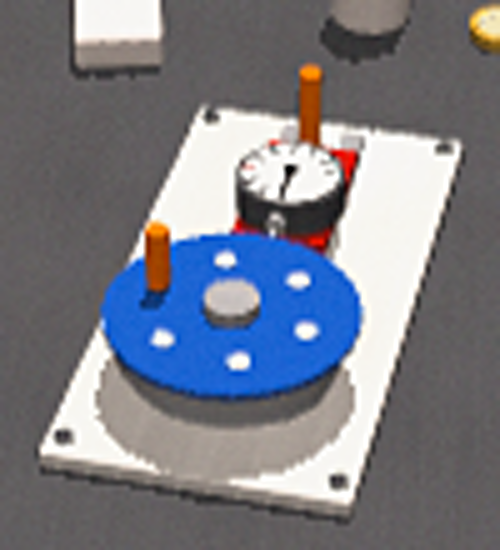

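The side view agrees: post top at (332,168.6) and knob top at (301.2,200.4), both within 0.5 px of the prediction from the top view. Moving over.

```bash
python3 -m pendant '[-0,0,-0.505,-0.92,-0.91,-0.05,0.8, 0,0,-0.505,-0.92,-0.91,-0.05,0.8, 0,0,-0.505,-0.92,-0.91,-0.05,0.8, 0,0,-0.505,-0.92,-0.91,-0.05,0.8, 0,0,-0.505,-0.92,-0.91,-0.05,0.8, 0,0,-0.505,-0.92,-0.91,-0.05,0.8, 0,0,-0.505,-0.92,-0.91,-0.05,0.8, 0,0,-0.505,-0.92,-0.91,-0.05,0.8]'; python3 -c "
from h import *
print(rel((.534,-.153,.2),np.radians(80.9)))"
```

```text
t: 1.25
tool_pos: [0.3963, 0.2074, 0.2169]
tool_rot: [0.252, 3.131, 0.001]
contact_force: [0.5, -0.1, 0.3]
opening: 0.0684
grip_force: 0.0
(array([-0.6448, -1.1127,  0.0556]), -0.003)
```

```bash
python3 -m pendant '[0,0,0,-0.645,-1,0.05,0.8, 0,0,0,-0.645,-1,0.05,0.8, 0,0,0,-0.645,-1,0.05,0.8, 0,0,0,-0.645,-1,0.05,0.8, 0,0,0,-0.645,-1,0.05,0.8, 0,0,0,-0.645,-1,0.05,0.8, 0,0,0,-0.645,-1,0.05,0.8, 0,0,0,-0.645,-1,0.05,0.8]'; python3 -c "
from h import *
print(rel((.534,-.153,.072),np.radians(80.9)))"
```

```text
t: 2.25
tool_pos: [0.5401, -0.1172, 0.2013]
tool_rot: [-0.245, -3.131, -0.002]
contact_force: [-0.3, 0.6, 0.3]
opening: 0.0683
grip_force: 0.0
(array([ 0.0009, -0.1214,  0.431 ]), 0.005)
```

```bash
python3 -m pendant '[0,0,0,0,-0.12,0.2,0.8, 0,0,0,0,-0.12,0.2,0.8, 0,0,0,0,-0.12,0.43,0.8, 0,0,0,0,-0.12,0.43,0.8, 0,0,0,0,-0.12,0.43,0.8, 0,0,0,0,-0.12,0.43,0.8]'; python3 -c "
from h import *
d,R,t=cam('top');save(d,'top2.png',(320,160,420,260),5);print(orange(d))"
```

```text
t: 3.0
tool_pos: [0.5363, -0.1549, 0.0761]
tool_rot: [0.247, 3.127, -0.002]
contact_force: [-0.3, -0.2, -0.2]
opening: 0.0685
grip_force: 0.0
[([289, 175, 5, 6, 21], [291.2, 177.6])]
```

```bash
python3 -c "
from h import *
d,R,t=cam('side');save(d,'side2.png',(270,125,390,245),5);print(telemetry.get_obs()['contact_force'],telemetry.get_obs()['tool_pos'])"
```

```text
[ 0.47316136  0.16625809 -0.13135261] [ 0.53594884 -0.15507117  0.07559319]
```

View pics/side2.png

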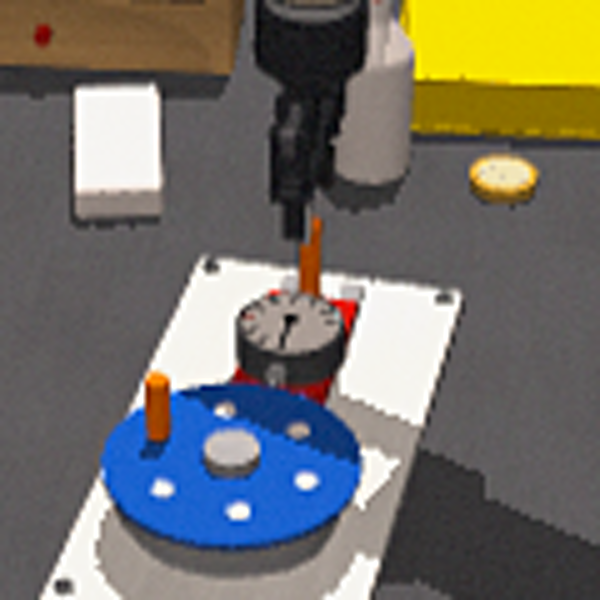

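The side crop shows the near finger at about (293,240) and the post at (313,225), just to its right. That fits the rig yaw and a tool that is 2 mm too far towards +x. I'll correct that and close gently.

```bash
python3 -m pendant '[0,0,0,0.007,0.003,0.01,0.8, 0,0,0,0.007,0.003,0.01,0.1, 0,0,0,0.007,0.003,0.01,0.1, 0,0,0,0.007,0.003,0.01,0.1, 0,0,0,0.007,0.003,0.01,0.1, 0,0,0,0.007,0.003,0.01,0.1, 0,0,0,0.007,0.003,0.01,0.1, 0,0,0,0.007,0.003,0.01,0.1]' 40
```

```text
t: 4.1
tool_pos: [0.5322, -0.154, 0.07]
tool_rot: [-0.249, -3.132, 0.002]
contact_force: [-2.7, -4.9, 1.7]
opening: 0.0129
grip_force: 39.1
```

```bash
python3 -m pendant '[0,0,0,0,0.02,0,0.1, 0,0,0,0,0.04,0,0.1, 0,0,0,0,0.05,0,0.1, 0,0,0,0,0.06,0,0.1, 0,0,0,0,0.06,0,0.1]' 40; python3 -c "
from h import *
d,R,t=cam('side');save(d,'side3.png',(280,140,380,220),7)"
```

```text
t: 4.72
tool_pos: [0.5349, -0.1371, 0.07]
tool_rot: [-0.248, -3.132, 0.005]
contact_force: [-2.2, -7.6, 1.3]
opening: 0.0129
grip_force: 39.1
```

View pics/side3.png

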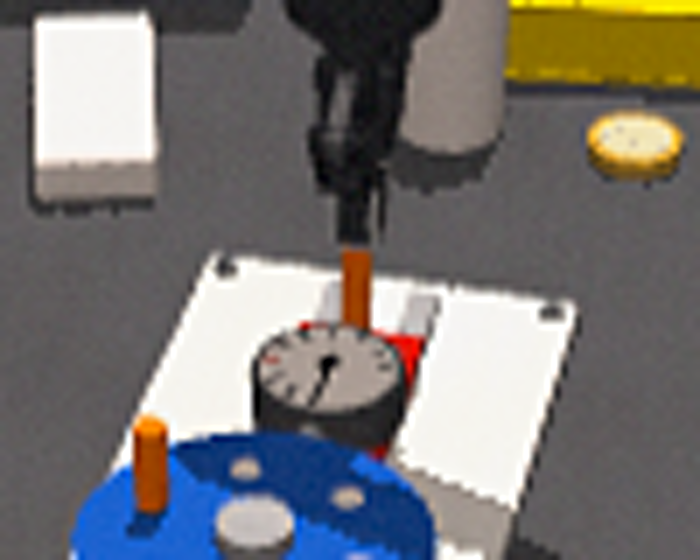

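The post is held centred between the fingers and the carriage follows the hand. The needle is still at zero. I'll add a rectified dial reader and ease forward.

```bash
cat >> h.py <<'E'
YAW=np.radians(80.9); Y=np.array([np.cos(YAW),np.sin(YAW)]); X=np.array([Y[1],-Y[0]])
W=np.array([.5683,.0696])
def dial(name,c,save_as=None,half=45,n=360):
    """rectified dial (rig +y up) about world xy c; needle angle clockwise -> mm"""
    d,R,t=cam(name); g=(np.arange(n)+.5)/n*2*half-half; gx,gy=np.meshgrid(g,-g)
    P=np.zeros((n*n,3)); P[:,:2]=np.array(c)+(gx.reshape(-1,1)*X+gy.reshape(-1,1)*Y)/1000; P[:,2]=.061
    q=(R@P.T).T+t; u=(d['fx']*q[:,0]/q[:,2]+d['cx']).reshape(n,n).astype('f4'); v=(d['fy']*q[:,1]/q[:,2]+d['cy']).reshape(n,n).astype('f4')
    im=cv2.remap(d['image'],u,v,cv2.INTER_CUBIC)
    if save_as: cv2.imwrite('pics/'+save_as,im[...,::-1])
    gr=im.max(2).astype(float); s=n/(2*half); a=np.arange(-np.pi,np.pi,.02); out=[]
    for r in (10,13,16,19,22):
        out.append([gr[int(n/2-r*s*np.cos(x)),int(n/2+r*s*np.sin(x))] for x in a])
    pr=np.array(out).mean(0); pr=cv2.GaussianBlur(pr.reshape(1,-1),(0,0),6).ravel(); return a[pr.argmin()]/.5, pr.min(), np.median(pr)
E
python3 -m pendant '[0,0,0,0,0.01,0,0.1, 0,0,0,0,0.02,0,0.1, 0,0,0,0,0.03,0,0.1, 0,0,0,0,0.03,0,0.1]' 40; python3 -c "
from h import *
p=telemetry.get_obs()['tool_pos'][:2]
print(dial('side',p+.06*Y,'d1.png')); print(dial('top',p+.06*Y,'d1t.png'))
a=[cv2.imread('pics/'+f) for f in('d1.png','d1t.png')];cv2.imwrite('pics/d1b.png',np.hstack(a))"
```

```text
t: 5.28
tool_pos: [0.5364, -0.1285, 0.07]
tool_rot: [-0.248, -3.132, 0.006]
contact_force: [-2.4, -8.2, 0.6]
opening: 0.0131
grip_force: 39.1
(np.float64(1.0368146928204203), np.float64(101.49882315367664), np.float64(168.02357868725332))
(np.float64(5.636814692820424), np.float64(119.76314214827617), np.float64(147.47610912062504))
```

View pics/d1b.png

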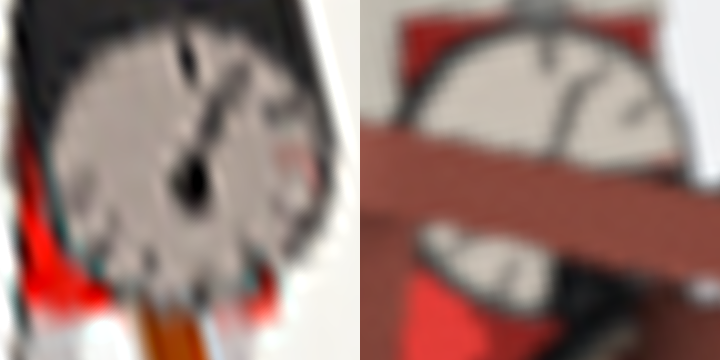

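The rectified side view shows the needle from (190,183) to (240,75), a little short of the 1 mm mark. That puts the press at about 0.9 mm, so I need about 2.1 mm more.

```bash
python3 -m pendant '[0,0,0,0,0.003,0,0.1, 0,0,0,0,0.006,0,0.1, 0,0,0,0,0.007,0,0.1, 0,0,0,0,0.007,0,0.1]' 40; python3 -c "
from h import *
p=telemetry.get_obs()['tool_pos'][:2]
print(dial('side',p+.06*Y,'d2.png'))"
```

```text
t: 5.88
tool_pos: [0.5366, -0.127, 0.07]
tool_rot: [-0.249, -3.132, 0.008]
contact_force: [-2.9, -10.3, 1.7]
opening: 0.0129
grip_force: 39.1
(np.float64(2.2368146928204204), np.float64(107.41058622997507), np.float64(166.42561080764625))
```

```bash
python3 -m pendant '[0,0,0,0,0.002,0,0.1, 0,0,0,0,0.003,0,0.1, 0,0,0,0,0.003,0,0.1]' 40; python3 -c "
from h import *
p=telemetry.get_obs()['tool_pos'][:2]
print(p,dial('side',p+.06*Y,'d3.png'))"
```

```text
t: 6.3
tool_pos: [0.5367, -0.1262, 0.07]
tool_rot: [-0.249, -3.132, 0.008]
contact_force: [-2.2, -10.0, 0.6]
opening: 0.013
grip_force: 39.1
[ 0.5367288  -0.12624358] (np.float64(2.996814692820422), np.float64(104.19205503695196), np.float64(168.35728829580086))
```

Reads 3.0 mm. Release and check.

```bash
python3 -m pendant '[0,0,0,0,0.003,0,0.5, 0,0,0,0,0,0,0.5, 0,0,0,0,0,0,0.5, 0,0,0,0,0,0,0.5, 0,0,0,0,0,0,0.5, 0,0,0,0,0,0,0.5]' 40; python3 -c "
from h import *
p=np.array([.5367,-.1262])
print(dial('side',p+.06*Y,'d4.png'))"
```

```text
t: 7.1
tool_pos: [0.537, -0.1236, 0.0698]
tool_rot: [0.248, 3.132, 0.0]
contact_force: [1.0, -0.7, 0.2]
opening: 0.0425
grip_force: 0.0
(np.float64(2.996814692820422), np.float64(104.64011116085805), np.float64(168.71674104861214))
```

View pics/d4.png

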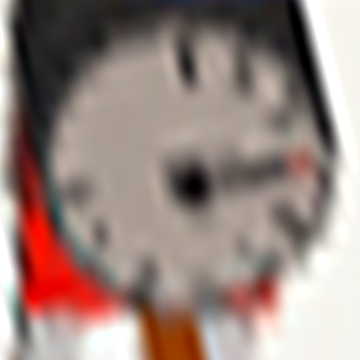

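The needle is exactly on the red mark at (300,160), so 3 mm holds hands-off. Now the crank.

```bash
python3 -m pendant '[0,0,0,0,0,-0.2,0.5, 0,0,0,0,0,-0.35,0.5, 0,0,0,0,0,-0.35,0.5, 0,0,0,0,0,-0.35,0.5]' 40; python3 -c "
from h import *
d,R,t=cam('side');o=[c for s,c in orange(d) if 285<c[0]<345 and 160<c[1]<230];print(o)
a=np.radians(-13);k=W+.052*(np.cos(a)*X+np.sin(a)*Y);print(k,pix(d,R,t,(*k,.094)))
for z in(.174,.081):print(rel((*k,z),YAW))"
```

```text
t: 7.65
tool_pos: [0.5366, -0.1236, 0.1741]
tool_rot: [-0.249, -3.131, -0.0]
contact_force: [-0.9, 0.4, 0.0]
opening: 0.0429
grip_force: 0.0
[[329.6, 179.9], [301.1, 205.8]]
[0.61647949 0.05003634] (np.float64(301.8991392104826), np.float64(205.50611578150048))
(array([-0.1735,  0.6132, -0.0032]), 0.001)
(array([-0.1744,  0.613 ,  0.3068]), 0.001)
```

```bash
python3 -m pendant '[0,0,0,-0.178,0.613,0,0.5, 0,0,0,-0.178,0.613,0,0.5, 0,0,0,-0.178,0.613,0,0.5, 0,0,0,-0.178,0.613,0,0.5, 0,0,0,-0.178,0.613,0.15,0.5, 0,0,0,-0.178,0.613,0.305,0.5, 0,0,0,-0.178,0.613,0.305,0.5]' 40; python3 -c "
from h import *
print(telemetry.get_obs()['tool_pos']);d,R,t=cam('side');save(d,'side5.png',(270,155,370,255),5)"
```

```text
t: 8.57
tool_pos: [0.6134, 0.0489, 0.0765]
tool_rot: [-0.249, -3.119, 0.001]
contact_force: [-0.5, 0.7, -0.1]
opening: 0.0427
grip_force: 0.0
[0.6134274  0.04889087 0.07654504]
```

View pics/side5.png

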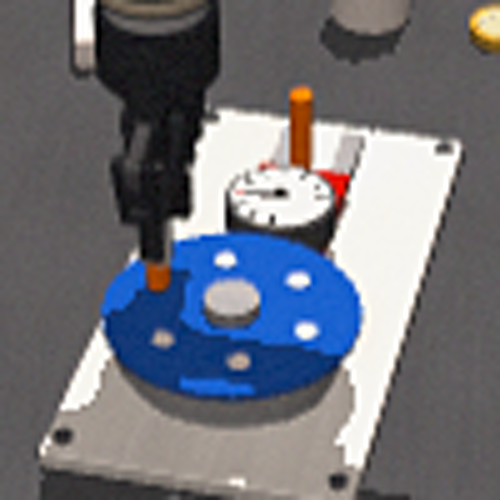

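The fingers straddle the knob at (157,275), with the dial at (280,193) in clear view. Close.

```bash
python3 -m pendant '[0,0,0,0,0,-0.005,0.1, 0,0,0,0,0,-0.005,0.1, 0,0,0,0,0,-0.005,0.1, 0,0,0,0,0,-0.005,0.1, 0,0,0,0,0,-0.005,0.1]' 40
cat >> h.py <<'E'
P0=np.array([.5367,-.1262])+.06*Y
C=W
def look(tag,*angs):
    o=telemetry.get_obs(); v=o['tool_pos'][:2]-C; print('ang',np.degrees(np.arctan2(v@Y,v@X)).round(1),'r',np.linalg.norm(v).round(4),'F',np.round(o['contact_force'],1))
    print('side',np.round(dial('side',P0,f'{tag}s.png'),2),'top',np.round(dial('top',P0,f'{tag}t.png'),2))
    for a in angs:
        a=np.radians(a); print(rel((*(C+.052*(np.cos(a)*X+np.sin(a)*Y)),.0775),YAW))
E
python3 -c "
from h import *
look('w0',2,17,32,47,62)"
```

```text
t: 9.25
tool_pos: [0.62, 0.0493, 0.0867]
tool_rot: [0.248, 3.129, -0.0]
contact_force: [-0.4, 0.1, 5.7]
opening: 0.0085
grip_force: 3.0
ang -12.3 r 0.0555 F [-0.4  0.1  5.7]
side [  2.92 155.62 243.36] top [  2.56 180.17 240.52]
(array([0.0076, 0.0455, 0.0309]), 0.001)
(array([0.0151, 0.0901, 0.0309]), 0.001)
(array([0.0338, 0.1313, 0.0308]), 0.001)
(array([0.0626, 0.1662, 0.0307]), 0.001)
(array([0.0994, 0.1925, 0.0306]), 0.001)
```

```bash
python3 -c "
from h import *
o=telemetry.get_obs();print(o['tool_pos'],o['opening'],o['grip_force'],o['contact_force'])
d,R,t=cam('side');save(d,'side6.png',(280,165,350,235),8)"
```

```text
[0.61998556 0.04933604 0.08676746] 0.008350569927402966 3.011581487953663 [-0.57147776 -1.0679312   6.06630258]
```

View pics/side6.png

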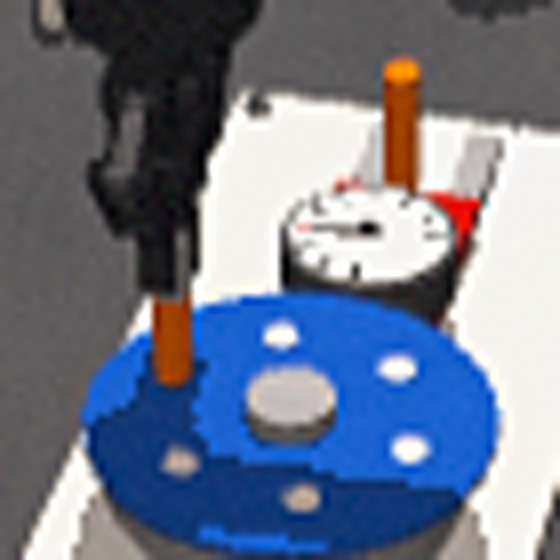

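```bash
python3 -m pendant '[0,0,0,0,0,0,0, 0,0,0,0,0,0,0, 0,0,0,0,0,0,0, 0,0,0,0,0,0,0]' 40;  python3 -c "
from h import *
d,R,t=cam('side');save(d,'side7.png',(290,165,330,205),8);c=cam('top');save(c[0],'top7.png',(270,150,320,200),8)
print(orange(c[0]),[a for a in orange(d) if 285<a[1][0]<345 and 160<a[1][1]<230]);print([pix(d,R,t,(*W+.052*(np.cos(np.radians(-13))*X+np.sin(np.radians(-13))*Y),z)) for z in(.072,.094,.116)])
a=[cv2.resize(cv2.imread('pics/'+f),(380,380)) for f in('side7.png','top7.png')];cv2.imwrite('pics/b7.png',np.hstack(a))"
```

```text
t: 9.9
tool_pos: [0.6199, 0.0494, 0.0865]
tool_rot: [0.248, 3.129, -0.0]
contact_force: [0.4, -0.2, 5.4]
opening: 0.0004
grip_force: 2.9
[([352, 204, 6, 9, 36], [354.7, 207.2])] [([328, 172, 5, 17, 63], [329.6, 179.9]), ([299, 202, 5, 11, 49], [301.2, 206.6])]
[(np.float64(302.0455013293968), np.float64(210.9945337216534)), (np.float64(301.8991392104826), np.float64(205.50611578150048)), (np.float64(301.7503810849932), np.float64(199.92785023891346))]
```

View pics/b7.png

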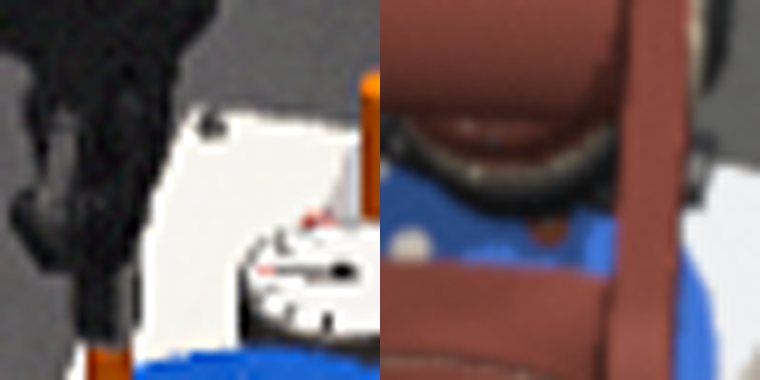

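```bash
python3 -c "
from h import *
d,R,t=cam('side')
for p in((.62,.0494,.0865),(.62,.0494,.108),(.62,.035,.0865),(.62,.030,.0865),(.616,.077,.083),(.616,.025,.0865)): print(p,np.round(pix(d,R,t,p),1))
D=d['depth'];print(D[190:214,301].round(3)); c=-R.T@t
for v in(196,199,201,204,208,210):
    z=D[v,301]; q=R.T@(np.array([(301-d['cx'])/d['fx']*z,(v-d['cy'])/d['fy']*z,z])-t); print(v,q.round(3))
o=telemetry.get_obs();print(cv2.Rodrigues(np.array(o['tool_rot']))[0].round(3))"
```

```text
(0.62, 0.0494, 0.0865) [300.9 207.2]
(0.62, 0.0494, 0.108) [300.7 201.8]
(0.62, 0.035, 0.0865) [301.4 204.5]
(0.62, 0.03, 0.0865) [301.5 203.6]
(0.616, 0.077, 0.083) [301.2 213.5]
(0.616, 0.025, 0.0865) [302.9 202.7]
[1.506 1.509 1.506 1.513 1.511 1.548 1.548 1.551 1.548 1.554 1.554 1.556
 1.57  1.574 1.572 1.575 1.587 1.581 1.576 1.585 1.586 1.59  1.588 1.597]
196 [0.617 0.063 0.141]
199 [0.617 0.064 0.13 ]
201 [0.617 0.066 0.124]
204 [0.618 0.059 0.107]
208 [0.618 0.063 0.094]
210 [0.619 0.059 0.083]
[[-0.987  0.158  0.003]
 [ 0.158  0.987 -0.   ]
 [-0.003  0.    -1.   ]]
```

The depth numbers show the shut fingertips at about z = 0.118, on top of the knob, while the TCP reads 0.0865. The hand is really about 30 mm higher than telemetry says. The post picture shows the same offset. I'll lift, open and measure that before regrasping.

```bash
python3 -m pendant '[0,0,0,0,0,-0.1,0, 0,0,0,0,0,-0.1,0, 0,0,0,0,0,-0.1,0]' 40;  python3 -c "
from h import *
import time
d,R,t=cam('side');o=telemetry.get_obs();p=o['tool_pos'];print(p,o['contact_force'])
u0,v0=pix(d,R,t,p);print(u0,v0)
D=d['depth']
for u in(299,301,303):
  for v in range(185,206):
    z=D[v,u]; q=R.T@(np.array([(u-d['cx'])/d['fx']*z,(v-d['cy'])/d['fy']*z,z])-t)
    if u==301 or v%4==0: print(u,v,q.round(3),d['image'][v,u])
"
```

```text
t: 10.42
tool_pos: [0.6182, 0.0495, 0.1137]
tool_rot: [-0.248, -3.13, 0.0]
contact_force: [0.3, 0.7, -0.2]
opening: -0.0
grip_force: 0.0
[0.61777138 0.04951813 0.11316702] [-0.73259672  0.64651461 -0.05984596]
301.37914594659236 200.53475798450185
299 188 [0.622 0.062 0.17 ] [24 25 27]
299 192 [0.623 0.064 0.156] [18 15 18]
299 196 [ 0.648 -0.127  0.001] [87 84 85]
299 200 [0.625 0.048 0.114] [233 167 124]
299 204 [0.625 0.058 0.105] [134  45   0]
301 185 [0.613 0.09  0.201] [ 7  7 12]
301 186 [0.613 0.088 0.196] [21 25 25]
301 187 [0.616 0.066 0.177] [22 23 25]
301 188 [0.616 0.063 0.171] [23 24 27]
301 189 [0.616 0.062 0.167] [26 24 28]
301 190 [0.616 0.063 0.164] [22 20 25]
301 191 [0.617 0.061 0.158] [29 28 25]
301 192 [0.616 0.068 0.159] [17 20 23]
301 193 [0.616 0.065 0.154] [37 34 38]
301 194 [0.618 0.056 0.143] [115 110 106]
301 195 [ 0.639 -0.117  0.013] [219 212 202]
301 196 [ 0.637 -0.101  0.021] [255 255 255]
301 197 [ 0.638 -0.107  0.011] [253 253 248]
301 198 [ 0.638 -0.102  0.011] [247 246 239]
301 199 [ 0.636 -0.091  0.015] [216 155 117]
301 200 [0.619 0.049 0.115] [181  67   0]
301 201 [0.618 0.055 0.115] [190  79   0]
301 202 [0.618 0.059 0.114] [175  75   0]
301 203 [0.618 0.06  0.111] [154  66   0]
301 204 [0.619 0.056 0.104] [153  65   0]
301 205 [0.618 0.058 0.102] [157  68   0]
303 188 [0.61  0.065 0.173] [110 106 102]
303 192 [0.611 0.059 0.153] [107 103 101]
303 196 [ 0.632 -0.111  0.014] [248 247 240]
303 200 [0.613 0.048 0.114] [220 160 119]
303 204 [0.613 0.052 0.101] [141  55  17]
```

Confirmed: the tips are at z = 0.144 with the reading at 0.113, so +30 mm in z only. x and y agree with the camera. Opening and lowering accordingly, to a reading of about 0.054.

```bash
python3 -m pendant '[0,0,0,0,0,0,0.5, 0,0,0,0,0,0,0.5, 0,0,0,0,0,0,0.5, 0,0,0,0,0,0.05,0.5, 0,0,0,0,0,0.1,0.5, 0,0,0,0,0,0.15,0.5, 0,0,0,0,0,0.18,0.5, 0,0,0,0,0,0.2,0.5, 0,0,0,0,0,0.2,0.5]' 40 && python3 -m pendant '[0,0,0,0,0,0,0.1, 0,0,0,0,0,0,0.1, 0,0,0,0,0,0,0.1, 0,0,0,0,0,0,0.1, 0,0,0,0,0,0,0.1]' 40; python3 -c "
from h import *
look('w1',2,17,32,47,62)"
```

```text
t: 11.6
tool_pos: [0.6185, 0.0495, 0.0543]
tool_rot: [-0.248, -3.131, 0.0]
contact_force: [0.0, 0.0, 0.1]
opening: 0.0425
grip_force: 0.0
t: 12.22
tool_pos: [0.6193, 0.0493, 0.0557]
tool_rot: [0.248, 3.13, -0.0]
contact_force: [-0.6, -0.6, 4.6]
opening: 0.0146
grip_force: 39.2
ang -12.6 r 0.0549 F [-0.6 -0.6  4.6]
side [  2.92 158.3  243.78] top [  2.56 180.15 240.6 ]
(array([ 0.0053,  0.0458, -0.0727]), 0.001)
(array([ 0.0128,  0.0905, -0.0727]), 0.001)
(array([ 0.0315,  0.1316, -0.0727]), 0.001)
(array([ 0.0603,  0.1666, -0.0728]), 0.001)
(array([ 0.0971,  0.1929, -0.0728]), 0.001)
```

Gripped at 14.6 mm with 39 N. Print a table of circle shifts.

```bash
python3 -c "
import numpy as np
a0=np.radians(-12.6)
for a in range(-12,372,12):
    b=np.radians(a);print(a,round(-.052*(np.cos(b)-np.cos(a0))/.3,4),round(.052*(np.sin(b)-np.sin(a0))/.3,4))"
python3 -m pendant '[0,0,0,-0.002,0.019,0,0.1, 0,0,0,-0.004,0.038,0,0.1, 0,0,0,-0.002,0.056,0,0.1, 0,0,0,0,0.074,0,0.1, 0,0,0,0.004,0.091,0,0.1, 0,0,0,0.011,0.108,0,0.1, 0,0,0,0.011,0.108,0,0.1]' 40; python3 -c "
from h import *
look('w2')"
```

```text
-12 -0.0004 0.0018
0 -0.0042 0.0378
12 -0.0004 0.0738
24 0.0108 0.1083
36 0.0289 0.1397
48 0.0532 0.1666
60 0.0825 0.1879
72 0.1156 0.2027
84 0.151 0.2102
96 0.1873 0.2102
108 0.2227 0.2027
120 0.2558 0.1879
132 0.2851 0.1666
144 0.3094 0.1397
156 0.3275 0.1083
168 0.3387 0.0738
180 0.3425 0.0378
192 0.3387 0.0018
204 0.3275 -0.0327
216 0.3094 -0.0641
228 0.2851 -0.091
240 0.2558 -0.1123
252 0.2227 -0.127
264 0.1873 -0.1346
276 0.151 -0.1346
288 0.1156 -0.127
300 0.0825 -0.1123
312 0.0532 -0.091
324 0.0289 -0.0641
336 0.0108 -0.0327
348 -0.0004 0.0018
360 -0.0042 0.0378
t: 13.2
tool_pos: [0.6206, 0.082, 0.0557]
tool_rot: [-0.248, -3.132, 0.0]
contact_force: [-2.9, -1.0, 6.3]
opening: 0.0143
grip_force: 39.6
ang 22.4 r 0.0538 F [-2.9 -1.   6.3]
side [  2.88 154.39 243.73] top [  2.56 180.18 240.55]
```

```bash
python3 -m pendant '[0,0,0,0.008,0.016,0,0.1, 0,0,0,0.018,0.031,0,0.1, 0,0,0,0.03,0.045,0,0.1, 0,0,0,0.042,0.058,0,0.1, 0,0,0,0.056,0.07,0,0.1, 0,0,0,0.072,0.08,0,0.1, 0,0,0,0.072,0.08,0,0.1]' 40; python3 -c "
from h import *
look('w3')"
python3 -m pendant '[0,0,0,0.016,0.008,0,0.1, 0,0,0,0.033,0.015,0,0.1, 0,0,0,0.05,0.019,0,0.1, 0,0,0,0.068,0.022,0,0.1, 0,0,0,0.087,0.023,0,0.1, 0,0,0,0.105,0.022,0,0.1, 0,0,0,0.105,0.022,0,0.1]' 40; python3 -c "
from h import *
look('w4')"
```

```text
t: 14.18
tool_pos: [0.6031, 0.1083, 0.0557]
tool_rot: [0.248, 3.132, -0.003]
contact_force: [-3.1, -3.1, 6.5]
opening: 0.0146
grip_force: 39.8
ang 57.2 r 0.052 F [-3.1 -3.1  6.5]
side [  2.88 156.52 243.97] top [  2.56 180.03 240.55]
t: 15.15
tool_pos: [0.5737, 0.1196, 0.0557]
tool_rot: [0.248, 3.13, -0.003]
contact_force: [-0.6, -4.7, 5.8]
opening: 0.015
grip_force: 39.5
ang 93.0 r 0.0503 F [-0.6 -4.7  5.8]
side [  3.6   49.8  241.67] top [  2.6  177.46 240.57]
```

```bash
python3 -m pendant '[0,0,0,0.018,-0.003,0,0.1, 0,0,0,0.035,-0.008,0,0.1, 0,0,0,0.052,-0.014,0,0.1, 0,0,0,0.069,-0.022,0,0.1, 0,0,0,0.084,-0.032,0,0.1, 0,0,0,0.098,-0.044,0,0.1, 0,0,0,0.098,-0.044,0,0.1]' 40; python3 -c "
from h import *
look('w5')"
python3 -m pendant '[0,0,0,0.013,-0.013,0,0.1, 0,0,0,0.024,-0.027,0,0.1, 0,0,0,0.034,-0.042,0,0.1, 0,0,0,0.042,-0.058,0,0.1, 0,0,0,0.049,-0.076,0,0.1, 0,0,0,0.054,-0.093,0,0.1, 0,0,0,0.054,-0.093,0,0.1]' 40; python3 -c "
from h import *
look('w6')"
```

```text
t: 16.12
tool_pos: [0.5428, 0.1116, 0.0557]
tool_rot: [0.249, 3.129, -0.001]
contact_force: [1.8, -3.4, 4.4]
opening: 0.0145
grip_force: 39.8
ang 130.3 r 0.0491 F [ 1.8 -3.4  4.4]
side [-5.2  22.59 28.31] top [  3.24 190.12 240.49]
t: 17.1
tool_pos: [0.5223, 0.0869, 0.0557]
tool_rot: [0.249, 3.13, -0.0]
contact_force: [3.6, -1.1, 4.7]
opening: 0.015
grip_force: 39.8
ang 168.5 r 0.0491 F [ 3.6 -1.1  4.7]
side [-6.28 26.79 60.1 ] top [  2.56 180.08 240.5 ]
```

Only a small bump at 130° (+0.65 mm), gone by 168°. That fits a flank of the lower lobe, which puts the high spot about 132° further, near 260°. Continuing.

```bash
python3 -m pendant '[0,0,0,0.003,-0.018,0,0.1, 0,0,0,0.004,-0.036,0,0.1, 0,0,0,0.003,-0.054,0,0.1, 0,0,0,0,-0.072,0,0.1, 0,0,0,-0.005,-0.09,0,0.1, 0,0,0,-0.011,-0.107,0,0.1, 0,0,0,-0.011,-0.107,0,0.1]' 40; python3 -c "
from h import *
look('w7')"
python3 -m pendant '[0,0,0,-0.008,-0.016,0,0.1, 0,0,0,-0.018,-0.031,0,0.1, 0,0,0,-0.03,-0.045,0,0.1, 0,0,0,-0.042,-0.058,0,0.1, 0,0,0,-0.057,-0.07,0,0.1, 0,0,0,-0.072,-0.08,0,0.1, 0,0,0,-0.072,-0.08,0,0.1]' 40; python3 -c "
from h import *
look('w8')"
```

```text
t: 18.08
tool_pos: [0.5201, 0.0551, 0.0556]
tool_rot: [0.249, 3.131, 0.001]
contact_force: [2.6, 0.5, 6.9]
opening: 0.0148
grip_force: 39.9
ang -154.1 r 0.0503 F [2.6 0.5 6.9]
side [ 6.04 17.42 83.19] top [  2.56 180.02 240.59]
t: 19.05
tool_pos: [0.5372, 0.0278, 0.0556]
tool_rot: [-0.248, -3.131, 0.0]
contact_force: [-0.2, -1.2, 8.6]
opening: 0.0149
grip_force: 40.1
ang -117.5 r 0.0521 F [-0.2 -1.2  8.6]
side [ 0.04 19.26 34.46] top [ -5.44 187.44 241.  ]
```

At 242° the needle reads about 7.1 mm (wrapped), which is the high lobe. I'll walk over the crest in small steps.

```bash
python3 -m pendant '[0,0,0,-0.008,-0.004,0,0.1, 0,0,0,-0.016,-0.008,0,0.1, 0,0,0,-0.016,-0.008,0,0.1]' 40; python3 -c "
from h import *
look('w9')"
python3 -m pendant '[0,0,0,-0.008,-0.004,0,0.1, 0,0,0,-0.017,-0.007,0,0.1, 0,0,0,-0.017,-0.007,0,0.1]' 40; python3 -c "
from h import *
look('x1')"
python3 -m pendant '[0,0,0,-0.009,-0.003,0,0.1, 0,0,0,-0.018,-0.005,0,0.1, 0,0,0,-0.018,-0.005,0,0.1]' 40; python3 -c "
from h import *
look('x2')"
```

```text
t: 19.52
tool_pos: [0.5411, 0.0248, 0.0556]
tool_rot: [-0.248, -3.13, -0.0]
contact_force: [-2.0, -0.4, 10.2]
opening: 0.015
grip_force: 40.2
ang -112.2 r 0.0524 F [-2.  -0.4 10.2]
side [-0.4  19.24 36.38] top [ -4.88 200.31 241.13]
t: 20.0
tool_pos: [0.546, 0.0218, 0.0556]
tool_rot: [-0.248, -3.13, -0.0]
contact_force: [-1.7, 0.3, 8.7]
opening: 0.0149
grip_force: 40.2
ang -106.0 r 0.0528 F [-1.7  0.3  8.7]
side [-0.6  19.78 32.1 ] top [ -5.   192.4  241.08]
t: 20.48
tool_pos: [0.5511, 0.0194, 0.0556]
tool_rot: [-0.248, -3.131, 0.0]
contact_force: [-0.6, -0.9, 9.0]
opening: 0.0149
grip_force: 40.2
ang -99.8 r 0.0531 F [-0.6 -0.9  9. ]
side [ 0.92 21.12 46.29] top [ -5.64 190.43 240.89]
```

Peak fitted from 7.13, 7.69, 7.57 and 6.93 mm at 242.5°, 247.8°, 254° and 260.2°: crest at about 250.3°. I'll go back 10°, then check.

```bash
python3 -m pendant '[0,0,0,0.01,0.003,0,0.1, 0,0,0,0.02,0.006,0,0.1, 0,0,0,0.029,0.009,0,0.1, 0,0,0,0.029,0.009,0,0.1, 0,0,0,0.029,0.009,0,0.1]' 40; python3 -c "
from h import *
look('x3')"
```

```text
t: 21.2
tool_pos: [0.5433, 0.0233, 0.0556]
tool_rot: [0.248, 3.132, -0.0]
contact_force: [0.4, -0.9, 8.3]
opening: 0.0149
grip_force: 40.0
ang -109.2 r 0.0526 F [ 0.4 -0.9  8.3]
side [-0.24 19.06 37.01] top [ -4.88 195.17 240.99]
```

Back on the crest at 7.69 mm. Release, then lift straight up.

```bash
python3 -m pendant '[0,0,0,0,0,0,0.3, 0,0,0,0,0,0,0.38, 0,0,0,0,0,0,0.38, 0,0,0,0,0,0,0.38, 0,0,0,0,0,-0.05,0.38, 0,0,0,0,0,-0.15,0.38, 0,0,0,0,0,-0.3,0.38, 0,0,0,0,0,-0.45,0.38, 0,0,0,0,0,-0.45,0.38, 0,0,0,0,0,-0.45,0.38]' 40; python3 -m pendant '[0,0,0,-0.2,0.7,0,0.38, 0,0,0,-0.2,0.7,0,0.38, 0,0,0,-0.2,0.7,0,0.38, 0,0,0,-0.2,0.7,0,0.38, 0,0,0,-0.2,0.7,0,0.38, 0,0,0,-0.2,0.7,0,0.38]'; python3 -c "
from h import *
look('x4'); d,R,t=cam('top'); save(d,'fin.png',(240,150,400,260),5)
for s,c in orange(d):
    v=atz(d,R,t,*c,.11)[:2]-W; print(c,np.degrees(np.arctan2(v@Y,v@X)),np.linalg.norm(v))"
```

```text
t: 22.55
tool_pos: [0.5431, 0.0236, 0.1902]
tool_rot: [0.248, 3.131, -0.0]
contact_force: [0.3, 0.5, -1.2]
opening: 0.0326
grip_force: 0.0
t: 23.3
tool_pos: [0.6346, 0.2207, 0.1881]
tool_rot: [-0.249, -3.129, 0.002]
contact_force: [0.1, -0.5, 1.4]
opening: 0.0327
grip_force: 0.0
ang 75.4 r 0.165 F [ 0.1 -0.5  1.4]
side [ -5.24 151.07 247.26] top [ -4.84 199.49 241.05]
[299.8, 205.0] -112.99075890984822 0.0516372805723652
[354.7, 207.2] -90.0296355079877 0.19515666996414635
```

View pics/fin.png

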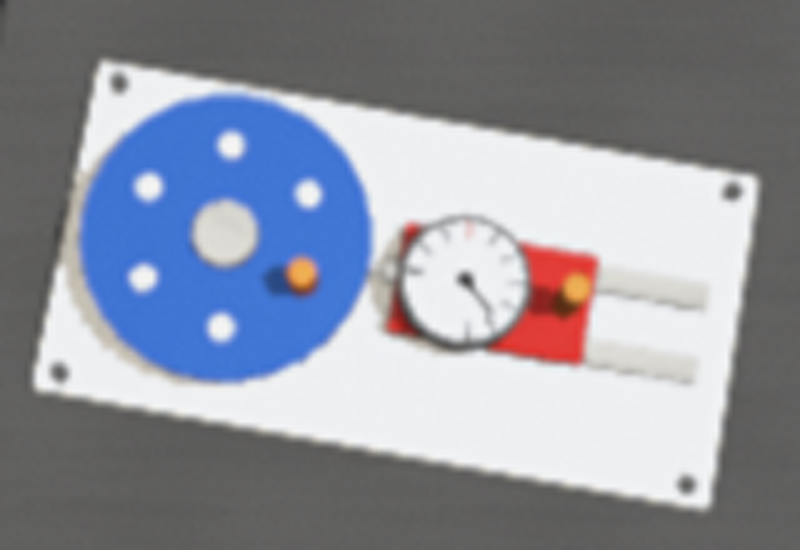

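The needle points from (465,280) to (490,318), about 7.7 mm. That is 5.1 mm above the plain rim by the same camera, as the crest must be. Hands are off and everything is at rest, so I'm handing in.

```bash
python3 -c "
from station import ctrl
print(ctrl.finish_job())"
```

```text
the job is handed in; nothing more can be done
None
```

I set the indicator at 3 mm, turned the high spot's crest under the plunger (about 7.7 mm pressed in, 5.1 mm above the plain rim), and handed the job in hands-off at about 23 s; no verdict was returned.

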